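# Find the loaded core canister by weight and dispatch it

## Robot

A 7-joint arm with a two-finger parallel gripper is mounted at the origin on the work surface. World frame = base frame: x ahead of the robot, y to its left, z up, the work surface at z = 0. Lengths are in m, angles in rad, forces in N, time in s.
With the tool pointing down it reaches from about 0.4 to 0.875 m from the base axis. Payload 19.3 kg.
Tool frame: the origin (TCP) lies midway between the tips of the shut fingers; the grasp point (between the pads) lies 19 mm behind it (manip.grip_depth is the distance from the TCP to the grasp point, in m); z points along the fingers, y is the line along which they close (so a half turn about z gives the same grasp; the last joint's range is limited). The gripper opens to 85 mm and grips with 20 to 120 N. Pads are 22 mm wide; open, the fingers measure 114 mm over their backs; the gripper's body (76 mm by 85 mm) begins 54 mm behind the grasp point. The pads swing forward as they close: fully open they stand 13 mm farther back than shut.
Start: joints at [1.12, 0.521, -0.036, 1.599, 0.021, 1.021, -0.113], TCP at [0.232, -0.58, 0.231] pointing down, gripper open.
Joint ranges: [-2.91, 2.91], [-0.3, 2.13], [-1.5, 1.42], [0.17, 2.43], [-1.26, 4.41], [0.16, 1.93], [-2.52, 2.52]. Speed limits (rad/s): [1.89, 1.89, 2.39, 2.39, 3.01, 3.01, 3.01].

## Interface

Orientations are given as [roll, pitch, yaw] about the fixed x, y, z axes, in that order (R = Rz(yaw) Ry(pitch) Rx(roll)).
In Python, from plant import telemetry, viewer, order, manip gives the robot as it stands.
- The arm moves only by the tool carry_out, never from a script. Its argument "motion" is a list that holds one entry, the list of rows, each a list of 4 numbers: the shift along the tool's x, y, z in units of 50 mm (1.0 is 50 mm), then the turn about the tool's z in units of 5 degrees (1.0 is 5 degrees). A call has 1 to 12 rows; each row shifts and turns the commanded pose from where the row before left it, along the tool's axes as they then stand; what a row does not reach is not made up. A row lasts 1/10 s, in which the tool goes at most 50 mm and 8.59 degrees, less where a joint would pass 70% of its speed; a pose out of reach is approached as far as the arm can. A call is refused whole if a number of a shift passes 1 or a number of a turn 1, either way. A call with a gripper value outside its range is refused whole. "fingers" is the opening, from 0 (shut) to 1 (fully open), set as the call begins (left out, the last holds). The fingers move at their own pace and stop on an object; "grip_force" is the grip in N (left out, the last holds). Time passes only in rows, so rows that do not move let the fingers close. It gives the time, the measured TCP pose, the force, the opening and the grip force at its end, in the units of the state.
- telemetry.get_obs(): the state, without advancing time (a new reading comes with each control period).
- viewer.capture(name): name is "scene" or "side" or "wrist"; returns the picture (384x512x3 uint8, red, green, blue); there is no depth.
- viewer.camera_params(name): a dict with "camera_matrix" (3x3 intrinsics, pixels), "camera_from_world" (4x4, takes a point from world to camera coordinates); the wrist camera has in their place "tool_from_camera" (4x4, takes a point from camera to tool coordinates, whose origin is the TCP and whose axes are the flange's). Camera axes: x right, y up, looking along -z (the intrinsics and any distortion apply to the point x, -y, -z); pixel columns grow to the right and rows downward; lengths in m; the calibration is good to about 2 mm. A picture is of the moment at which its call begins: read the wrist's pose just before it. camera_params takes no time and is no camera call.
- order.close_job(): hands the job in; it is judged then, once.
The state is a dict: "t": time; "joint_positions": joint angles; "qd": joint speeds; "joint_efforts": joint torques, N m; "tool_pos": TCP position; "orientation": TCP orientation; "contact_force": force on the tool from outside, world axes, zero at the start; "wrist_torque": the same for the moment, N m; "opening": opening from 0.0 (shut) to 1.0 (fully open); "grasp_force": force on a finger pad.
Only numpy, scipy, OpenCV 4.12 (cv2) and the standard library are available. Lean on these libraries where they do the work, as an engineer would, in place of code of your own. Each camera call takes 0.05 s, during which the arm holds its last target. There are 200 camera calls.

## Task

One of the three identical grey canisters has a rock core inside and is clearly heavier; the other two are empty. Find the heavy one by its weight, stand it upright on the floor of the blue tray and press its red lid down until it is fully home. Leave the two empty ones standing upright on the bench, and do not disturb the bottle, the carton or the jar.

Things in the scene. Friction and masses are not known exactly. Their poses are not given: they have to be found in the camera images.
- canister_a: one of three identical opaque grey round canisters with a red lid, standing on the bench: 60 mm diameter, wall top 96 mm above the underside. Origin at the centre of the underside, z up its axis. Weighs about 0.2 kg empty, about 0.65 kg with the rock core inside; nothing outside shows which.
- lid_a (a joint): push-down lid of canister_a, in metres: 0 = standing 7 mm proud of the canister (a yellow band shows under it), 0.007 = fully home, resting on the rim. It slides stiffly: about 6 N to push, and stays where it is left.
- lid_a_top (a point): centre of the top face of canister_a's red lid (57 mm diameter, narrower than the canister, 12 mm thick): 115 mm above the canister's underside when fully proud, 108 mm when home.
- canister_b: one of three identical opaque grey round canisters with a red lid, standing on the bench: 60 mm diameter, wall top 96 mm above the underside. Origin at the centre of the underside, z up its axis. Weighs about 0.2 kg empty, about 0.65 kg with the rock core inside; nothing outside shows which.
- lid_b (a joint): push-down lid of canister_b, in metres: 0 = standing 7 mm proud of the canister (a yellow band shows under it), 0.007 = fully home, resting on the rim. It slides stiffly: about 6 N to push, and stays where it is left.
- lid_b_top (a point): centre of the top face of canister_b's red lid (57 mm diameter, narrower than the canister, 12 mm thick): 115 mm above the canister's underside when fully proud, 108 mm when home.
- canister_c: one of three identical opaque grey round canisters with a red lid, standing on the bench: 60 mm diameter, wall top 96 mm above the underside. Origin at the centre of the underside, z up its axis. Weighs about 0.2 kg empty, about 0.65 kg with the rock core inside; nothing outside shows which.
- lid_c (a joint): push-down lid of canister_c, in metres: 0 = standing 7 mm proud of the canister (a yellow band shows under it), 0.007 = fully home, resting on the rim. It slides stiffly: about 6 N to push, and stays where it is left.
- lid_c_top (a point): centre of the top face of canister_c's red lid (57 mm diameter, narrower than the canister, 12 mm thick): 115 mm above the canister's underside when fully proud, 108 mm when home.
- tray: fixed blue square dispatch tray with a white floor, 130 x 130 mm outside, 120 x 120 mm inside, rim 30 mm above the bench. Origin under its centre at bench level; x and y along its sides.
- tray_floor (a point): centre of the tray's inner floor, 12 mm above the bench.
- wash_bottle: bystander: white closed bottle, 64 mm diameter, 160 mm high; origin at the centre of its underside.
- glove_carton: bystander: blue carton 70 x 130 x 60 mm (x, y, z); origin at the centre of its underside.
- reagent_jar: bystander: brown glass jar with black cap, 68 mm diameter, 85 mm high; origin at the centre of its underside.
There are look-alikes about, which are no part of the job. Leave any pink look-alike of the canister_b alone.

How it is judged:
By the outcome, as a careful person would: the job done as asked, in the order asked, and still so for the second after the job is handed in, with the robot touching nothing.
It also fails if it takes over 64 s, if anything falls off the work surface, if the arm or the gripper's body presses on something with over 40 N, if the wrist force passes 120 N, or if a joint passes its speed limit or range.

## Working session

There is one attempt and no reset: what is moved stays moved. The work goes in short steps, Python scripts to look and compute and a tool call to move; the robot and the scene stay as the last step left them, time stands still between calls to the robot, and variables do not carry over. Pictures are saved under pics/ and viewed, at most 10 in all, crops included, and the job is handed in when it is done.

Besides the shell and the picture viewer there is one more tool, called as name([rows], argument=value, ...), one row to a line, values as JSON. carry_out: Moves the arm, as the interface text tells. Its arguments: {"type":"object","properties":{"motion":{"type":"array"},"fingers":{"type":"number"},"grip_force":{"type":"number"}},"required":["motion"]}

```bash
mkdir -p pics; ls; python3 - <<'E'
from plant import telemetry, viewer, order, manip
import cv2, numpy as np
print(telemetry.get_obs()); print(manip.grip_depth)
a=[]
for n in("scene","side"):
    p=viewer.camera_params(n); print(n,p)
    im=viewer.capture(n); cv2.imwrite(f"pics/{n}0.png",im[:,:,::-1])
print(viewer.camera_params("wrist"))
E
```

```text
pics
{'t': 0.0, 'joint_positions': array([ 1.11979752,  0.52202175, -0.03632435,  1.60000412,  0.02121032,
        1.02110111, -0.11279949]), 'qd': array([ 1.71323929e-03,  1.55731927e-03, -8.30606025e-04, -5.06081187e-04,
        8.09975292e-05,  1.50094792e-03,  1.97022312e-03]), 'joint_efforts': array([-1.50871278e-03, -9.27110553e+01,  1.97883099e+00, -3.69936311e+01,
        1.75639131e-02,  8.25243071e-03,  9.27771993e-06]), 'tool_pos': array([ 0.23212383, -0.57993059,  0.23072234]), 'orientation': array([-3.14044737e+00,  9.25350065e-05,  3.80792077e-01]), 'contact_force': array([ 0.03753979, -0.23082328,  1.23847353]), 'wrist_torque': array([0.01951852, 0.08582191, 0.03242032]), 'grasp_force': 0.0, 'opening': 1.0007134598367469}
0.0187
scene {'camera_matrix': array([[400.19325433,   0.        , 254.14107565],
       [  0.        , 400.19325433, 194.97302842],
       [  0.        ,   0.        ,   1.        ]]), 'camera_from_world': array([[ 0.58614844,  0.81011961,  0.01167168, -0.3892115 ],
       [-0.59590703,  0.42130876,  0.68366201,  0.29405421],
       [ 0.54893062, -0.
[... 379 characters left out ...]
, -0.40696514,  0.88647745, -0.22628897],
       [-0.39860163,  0.79190216,  0.46260968, -0.57986531],
       [ 0.        ,  0.        ,  0.        ,  1.        ]])}
{'camera_matrix': array([[291.304182  ,   0.        , 249.98759428],
       [  0.        , 291.304182  , 193.6770643 ],
       [  0.        ,   0.        ,   1.        ]]), 'tool_from_camera': array([[ 4.16598040e-04,  9.60384298e-01,  2.78678717e-01,
         7.11650605e-02],
       [ 9.99999879e-01, -3.27147824e-04, -3.67485389e-04,
        -1.25971081e-04],
       [-2.61758062e-04,  2.78678836e-01, -9.60384318e-01,
        -1.41747426e-01],
       [ 0.00000000e+00,  0.00000000e+00,  0.00000000e+00,
         1.00000000e+00]])}
```

View pics/scene0.png

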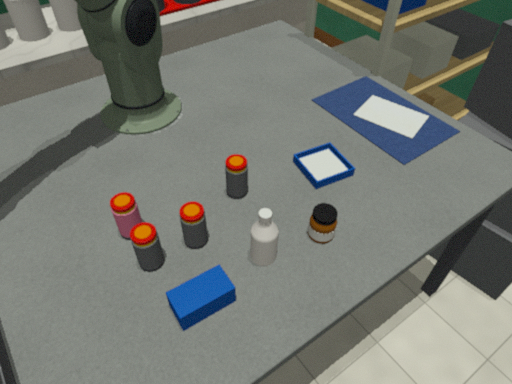

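View pics/side0.png

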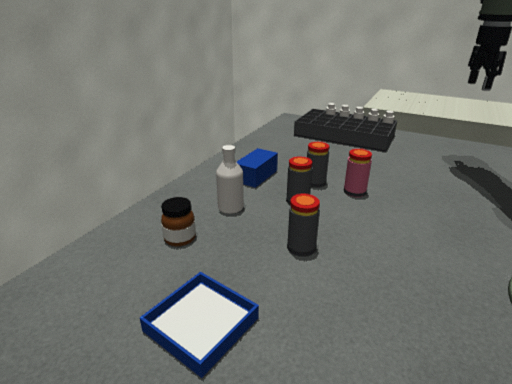

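The grey canisters' lids are at scene (236,162), (193,212) and (145,233), and at side (305,203), (300,163) and (318,148). The look-alike to avoid is the pink one, at scene (123,203) and side (360,155). The tray is at scene (323,165) and side (200,318); the white sheet on the blue mat at (390,115) is not it. Next I'll measure by casting rays.

```bash
cat > h.py <<'E'
from plant import telemetry, viewer, order, manip
import cv2, numpy as np
from scipy.spatial.transform import Rotation as R
def cam(n,o=None):
    p=viewer.camera_params(n); K=p["camera_matrix"]
    if "camera_from_world" in p: T=np.linalg.inv(p["camera_from_world"])
    else:
        o=o or telemetry.get_obs(); W=np.eye(4); W[:3,:3]=R.from_euler("xyz",o["orientation"]).as_matrix(); W[:3,3]=o["tool_pos"]; T=W@p["tool_from_camera"]
    return K,T
def onplane(n,uv,z,o=None):
    K,T=cam(n,o); q=np.linalg.inv(K)@[uv[0],uv[1],1]
    d=T[:3,:3]@[q[0],-q[1],-q[2]]; c=T[:3,3]; return c+d*(z-c[2])/d[2]
def proj(n,P,o=None):
    K,T=cam(n,o); q=np.linalg.inv(T)@[*P,1]; v=K@[q[0],-q[1],-q[2]]; return v[:2]/v[2]
def blobs(m,amin=40):
    n,l,s,c=cv2.connectedComponentsWithStats(m.astype(np.uint8)); return [(c[i].round(1),s[i]) for i in range(1,n) if s[i][4]>=amin]
def tool_move(target,o=None):
    "shift in 50mm tool units to take TCP to target"
    o=o or telemetry.get_obs(); M=R.from_euler("xyz",o["orientation"]).as_matrix(); return (M.T@(np.array(target)-o["tool_pos"])/.05).round(2)
E
python3 - <<'E'
from h import *
for n in("scene","side"):
    im=cv2.imread(f"pics/{n}0.png"); hsv=cv2.cvtColor(im,cv2.COLOR_BGR2HSV); h,s,v=hsv.transpose(2,0,1).astype(int)
    print(n)
    red=((h<14)|(h>174))&(s>200)&(v>150)
    for c,st in blobs(red):
        print("red",c,st,onplane(n,c,.110)[:2].round(4))
    blue=(h>105)&(h<125)&(s>150)&(v>70)
    for c,st in blobs(blue,150): print("blue",c,st,onplane(n,c,.03)[:2].round(4))
    wh=(s<40)&(v>200)
    for c,st in blobs(wh,150): print("white",c,st,onplane(n,c,.012)[:2].round(4))
    b=[(c,st) for c,st in blobs(blue,150) if abs(c[0]-(323 if n=="scene" else 200))<15 and abs(c[1]-(165 if n=="scene" else 322))<20]
    if b:
        m=np.zeros(blue.shape,np.uint8); x,y,w,hh=b[0][1][:4]; m[y:y+hh,x:x+w]=blue[y:y+hh,x:x+w]
        q=cv2.approxPolyDP(cv2.convexHull(cv2.findNonZero(m)),6,True)[:,0]; print([(p.tolist(),onplane(n,p,.03)[:2].round(3).tolist()) for p in q])
# bystanders at rough
print("jar",onplane("scene",(323,212),.085)[:2],"bottle",onplane("scene",(265,214),.16)[:2],"carton",onplane("scene",(201,290),.06)[:2])
E
```

```text
scene
red [173.2   5.4] [161   0  29  13 159] [-0.4673  0.3892]
red [235.6 162.4] [226 155  20  14 124] [0.5125 0.0487]
red [121.8 201.9] [111 193  23  17 172] [ 0.4728 -0.2463]
red [191.3 211.7] [180 202  24  18 185] [ 0.5932 -0.1287]
red [142.1 233.2] [130 223  26  20 223] [ 0.5852 -0.2474]
blue [410.8   4.4] [400   0  26  13 200] [-0.0167  1.4347]
blue [323.3 165.6] [294 143  61  46 680] [0.5948 0.2951]
blue [200.9 296.6] [ 166  265   69   65 2223] [ 0.7504 -0.2044]
white [391.6 115.7] [ 355   96   73   41 1496] [0.531  0.6689]
white [322.8 164.2] [300 150  46  30 770] [0.5764 0.3134]
white [406.2 352.2] [384 332  54  45 759] [1.0862 0.0707]
[([354, 168], [0.653, 0.36]), ([316, 188], [0.65, 0.218]), ([294, 155], [0.511, 0.256]), ([330, 143], [0.531, 0.381])]
side
red [318.2 145.2] [309 142  20   7 103] [ 0.59   -0.2583]
red [360.2 152.7] [350 149  21   8 124] [ 0.4761 -0.2601]
red [300.1 160.9] [289 157  23   9 149] [ 0.5943 -0.1354]
red [304.5 200.7] [291 194  28  14 295] [0.5149 0.0422]
blue [255.9 158.2] [237 149  40  20 449] [ 0.7834 -0.2618]
blue [199.1 315.6] [140 272 119  93 924] [0.5764 0.3166]
white [387.4 100.3] [366  90  43  22 487] [ 0.5619 -1.2743]
white [199.7 320. ] [ 152  284   96   75 3649] [0.5811 0.3105]
[([258, 305], [0.506, 0.256]), ([200, 364], [0.527, 0.383]), ([140, 319], [0.652, 0.363]), ([199, 272], [0.635, 0.236])]
jar [0.75543928 0.13594893] bottle [ 0.72988891 -0.02141557] carton [ 0.75311138 -0.2028026 ]
```

Tray centre is about (0.582, 0.309). The grey canisters are at about (0.587,-0.255), (0.594,-0.132) and (0.514,0.045). I'll go above the nearest one and check it with the wrist camera.

carry_out([
  [[0.75, -0.283, 0, 0], [0.75, -0.283, 0, 0], [0.75, -0.283, 0, 0], [0.75, -0.283, 0, 0], [0.75, -0.283, 0, 0], [0.75, -0.283, 0, 0], [0.75, -0.283, 0, 0], [0.75, -0.283, 0, 0], [0.75, -0.283, 0, 0], [0.75, -0.283, 0, 0], [0.75, -0.283, 0, 0], [0.75, -0.283, 0, 0]],
], fingers=1, grip_force=30)

```text
t: 1.3
tool_pos: [0.5878, -0.2541, 0.231]
orientation: [-3.141, 0.0, 0.381]
contact_force: [-0.2, -0.2, 0.4]
opening: 1.001
grasp_force: 0.0
```

carry_out([
  [[0, 0, 0, 0], [0, 0, 0, 0], [0, 0, 0, 0]],
])

```text
t: 1.6
tool_pos: [0.5862, -0.2563, 0.2311]
orientation: [3.142, 0.001, 0.38]
contact_force: [-1.0, -0.1, 0.3]
opening: 1.002
grasp_force: 0.0
```

```bash
cat >> h.py <<'E'
def wristlook(name,zt=.115):
    o=telemetry.get_obs(); im=viewer.capture("wrist"); cv2.imwrite(f"pics/{name}.png",im[:,:,::-1])
    h,s,v=cv2.cvtColor(im,cv2.COLOR_RGB2HSV).transpose(2,0,1).astype(int)
    red=((h<14)|(h>174))&(s>180)&(v>120)
    red=cv2.morphologyEx(red.astype(np.uint8),cv2.MORPH_OPEN,np.ones((3,3),np.uint8))
    print(o["t"],o["tool_pos"].round(4),o["orientation"].round(3),o["contact_force"].round(2),o["wrist_torque"].round(3),"q",o["joint_positions"].round(2),o["opening"])
    for c,st in blobs(red,150):
        P=onplane("wrist",c,zt,o); print(c,st,P.round(4),"shift",tool_move([P[0],P[1],.056],o))
E
python3 -c "
from h import *
wristlook('w1')"
```

```text
1.6 [ 0.5862 -0.2563  0.2311] [3.142e+00 1.000e-03 3.800e-01] [-0.98 -0.06  0.28] [-0.011  0.005 -0.025] q [ 0.4   0.55 -0.12  1.55  0.07  1.04 -0.93] 1.0023477696756717
[117.6 129.8] [  85   99   64   64 1942] [ 0.5937 -0.1298  0.115 ] shift [ 1.08 -2.29  3.5 ]
[243.4 167.4] [210 155  59  29 688] [ 0.6033 -0.243   0.115 ] shift [ 0.42 -0.12  3.5 ]
[211.5 291.8] [187 271  40  37 582] [ 0.4711 -0.2599  0.115 ] shift [-2.16 -0.79  3.5 ]
```

View pics/w1.png

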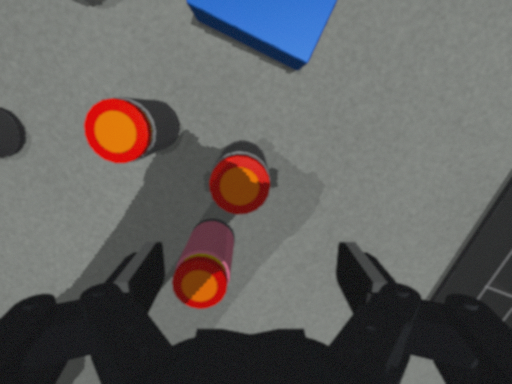

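The picture shows the grey canister I want at pixel (240,183), its grey neighbour at (118,130), the pink one at (201,282) and the carton at the top. The target's lid outline gives a finer position.

```bash
python3 - <<'E'
from h import *
o=telemetry.get_obs()
for uv in ((240.3,184.3),(120,130.5),(201,282.5)):
    P=onplane("wrist",uv,.115,o); print(P.round(4),tool_move([P[0],P[1],.056],o))
print(proj("wrist",[.587,-.255,.115],o))
E
```

```text
[ 0.5876 -0.2463  0.115 ] [ 0.11 -0.18  3.5 ]
[ 0.5938 -0.132   0.115 ] [ 1.07 -2.26  3.5 ]
[ 0.4773 -0.2465  0.115 ] [-1.95 -0.99  3.51]
[248.89418108 188.31956037]
```

carry_out([
  [[0.08, -0.14, 0.3, 0], [0, 0, 0.5, 0], [0, 0, 0.5, 0], [0, 0, 0.5, 0], [0, 0, 0.5, 0], [0, 0, 0.5, 0], [0, 0, 0.4, 0], [0, 0, 0.3, 0], [0, 0, 0, 0], [0, 0, 0, 0]],
])

```text
t: 2.65
tool_pos: [0.5881, -0.2479, 0.0569]
orientation: [3.141, -0.0, 0.38]
contact_force: [0.1, 1.4, 0.0]
opening: 1.001
grasp_force: 0.0
```

carry_out([
  [[0, 0, 0, 0], [0, 0, 0, 0], [0, 0, 0, 0], [0, 0, 0, 0], [0, 0, 0, 0], [0, 0, 0, 0], [0, 0, 0, 0], [0, 0, 0, 0]],
], fingers=0, grip_force=30)

```text
t: 3.45
tool_pos: [0.5886, -0.2475, 0.0574]
orientation: [3.141, -0.001, 0.381]
contact_force: [-1.6, 0.6, 7.0]
opening: 0.688
grasp_force: 28.6
```

carry_out([
  [[0, 0, -0.15, 0], [0, 0, -0.25, 0], [0, 0, -0.2, 0], [0, 0, 0, 0], [0, 0, 0, 0], [0, 0, 0, 0], [0, 0, 0, 0], [0, 0, 0, 0]],
])

```text
t: 4.25
tool_pos: [0.5879, -0.2473, 0.0859]
orientation: [-3.141, 0.0, 0.381]
contact_force: [-0.4, -0.7, -1.8]
opening: 0.687
grasp_force: 30.7
```

```bash
cat >> h.py <<'E'
def weigh(n=5):
    f=[];t=[];e=[]
    for i in range(n):
        viewer.capture("wrist"); o=telemetry.get_obs(); f.append(o["contact_force"]); t.append(o["wrist_torque"]); e.append(o["joint_efforts"])
    print(o["t"],np.mean(f,0).round(2),np.std(f,0).round(2),np.mean(t,0).round(3),np.mean(e,0).round(2),o["tool_pos"].round(4),o["opening"])
E
python3 -c "
from h import *
weigh()"
```

```text
4.5 [ 0.1  -0.44 -2.54] [0.41 0.28 0.58] [-0.004  0.002 -0.023] [-0.0000e+00 -1.0448e+02  5.4000e-01 -3.0480e+01  2.0000e-02  1.0000e-02
  0.0000e+00] [ 0.588  -0.2474  0.0862] 0.6859218056940535
```

Reads about 2.5 N, so it is empty. I'll set it down and go to the middle one.

carry_out([
  [[0, 0, 0.2, 0], [0, 0, 0.2, 0], [0, 0, 0.13, 0], [0, 0, 0.05, 0], [0, 0, 0, 0], [0, 0, 0, 0]],
])

```text
t: 5.1
tool_pos: [0.588, -0.2468, 0.0571]
orientation: [-3.141, 0.0, 0.381]
contact_force: [-2.0, 2.8, 5.3]
opening: 0.689
grasp_force: 29.1
```

carry_out([
  [[0, 0, 0, 0], [0, 0, 0, 0], [0, 0, 0, 0], [0, 0, 0, 0], [0, 0, 0, 0]],
], fingers=1)

```text
t: 5.6
tool_pos: [0.5881, -0.2474, 0.0572]
orientation: [3.142, -0.0, 0.381]
contact_force: [0.1, -0.4, 0.1]
opening: 0.999
grasp_force: 0.0
```

carry_out([
  [[0, 0, -0.3, 0], [0, 0, -0.5, 0], [0, 0, -0.6, 0], [0, 0, -0.6, 0], [0, 0, -0.6, 0], [0, 0, -0.3, 0], [0.25, -0.5, 0, 0], [0.25, -0.5, 0, 0], [0.25, -0.6, 0, 0], [0.18, -0.5, 0, 0], [0, 0, 0, 0], [0, 0, 0, 0]],
])

```text
t: 6.8
tool_pos: [0.5922, -0.1325, 0.2026]
orientation: [3.141, 0.0, 0.382]
contact_force: [-1.1, -0.5, -0.2]
opening: 0.996
grasp_force: 0.0
```

```bash
python3 -c "
from h import *
weigh(3)
wristlook('w2')"
```

```text
6.95 [-0.1  -0.06  0.34] [0.44 0.38 0.36] [ 0.006  0.001 -0.004] [-1.620e+00 -9.162e+01 -8.900e-01 -3.502e+01 -5.000e-02  0.000e+00
 -2.000e-02] [ 0.592  -0.1338  0.2024] 1.0012390582664914
6.95 [ 0.592  -0.1338  0.2024] [3.141 0.    0.379] [ 0.5  -0.51  0.78] [ 0.054  0.032 -0.029] q [ 0.22  0.53 -0.13  1.67  0.08  0.95 -1.14] 1.0012390582664914
[254.8 174.9] [232 163  43  27 567] [ 0.6124 -0.1298  0.115 ] shift [0.41 0.08 2.93]
[ 24.2 205.1] [   0  173   46   63 1350] [0.518  0.0379 0.115 ] shift [-0.1  -3.74  2.93]
[374.6 237.3] [ 339  220   60   50 1040] [ 0.5998 -0.2456  0.115 ] shift [-0.68  2.13  2.93]
[318.8 330.5] [298 323  38  20 411] [ 0.495  -0.2428  0.115 ] shift [-2.61  1.31  2.93]
```

View pics/w2.png

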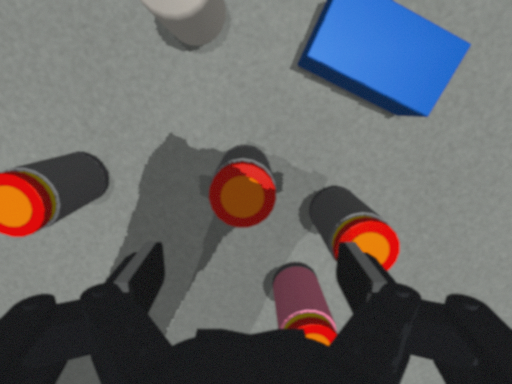

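The middle canister is centred at (242,193). The one I set down is standing at (375,240).

```bash
python3 - <<'E'
from h import *
o=telemetry.get_obs()
for uv in ((242.3,193.5),):
    P=onplane("wrist",uv,.115,o); print(P.round(4),tool_move([P[0],P[1],.057],o))
E
```

```text
[ 0.5942 -0.1261  0.115 ] [ 0.1  -0.13  2.91]
```

carry_out([
  [[0.1, -0.11, 0.3, 0], [0, 0, 0.5, 0], [0, 0, 0.5, 0], [0, 0, 0.5, 0], [0, 0, 0.5, 0], [0, 0, 0.4, 0], [0, 0, 0.2, 0], [0, 0, 0, 0], [0, 0, 0, 0]],
])

```text
t: 7.9
tool_pos: [0.5951, -0.1257, 0.0577]
orientation: [3.141, -0.0, 0.381]
contact_force: [-0.8, 0.3, 0.6]
opening: 0.999
grasp_force: 0.0
```

carry_out([
  [[0, 0, 0, 0], [0, 0, 0, 0], [0, 0, 0, 0], [0, 0, 0, 0], [0, 0, 0, 0], [0, 0, 0, 0], [0, 0, 0, 0], [0, 0, 0, 0]],
], fingers=0, grip_force=30)

```text
t: 8.7
tool_pos: [0.5953, -0.1257, 0.0583]
orientation: [3.141, -0.001, 0.381]
contact_force: [-2.2, -0.6, 5.5]
opening: 0.681
grasp_force: 30.1
```

carry_out([
  [[0, 0, -0.15, 0], [0, 0, -0.25, 0], [0, 0, -0.2, 0], [0, 0, 0, 0], [0, 0, 0, 0], [0, 0, 0, 0], [0, 0, 0, 0], [0, 0, 0, 0]],
])

```text
t: 9.5
tool_pos: [0.5946, -0.1256, 0.0869]
orientation: [-3.141, 0.0, 0.381]
contact_force: [0.7, 0.7, -1.9]
opening: 0.68
grasp_force: 31.6
```

```bash
python3 -c "
from h import *
weigh()"
```

```text
9.75 [ 0.03  0.37 -1.86] [0.56 0.63 0.45] [ 0.004 -0.025 -0.011] [ 0.000e+00 -9.955e+01  1.800e-01 -2.901e+01  2.000e-02  1.000e-02
 -0.000e+00] [ 0.5948 -0.1256  0.0872] 0.6799514836682818
```

This one is empty too (1.9 N), so the third should be the heavy one. I'll set this down and go there.

carry_out([
  [[0, 0, 0.2, 0], [0, 0, 0.2, 0], [0, 0, 0.13, 0], [0, 0, 0.05, 0], [0, 0, 0, 0], [0, 0, 0, 0]],
])

```text
t: 10.35
tool_pos: [0.5945, -0.1254, 0.0583]
orientation: [-3.141, 0.001, 0.381]
contact_force: [-4.8, 2.3, 10.4]
opening: 0.679
grasp_force: 33.0
```

carry_out([
  [[0, 0, 0, 0], [0, 0, 0, 0], [0, 0, 0, 0], [0, 0, 0, 0], [0, 0, 0, 0]],
], fingers=1)

```text
t: 10.85
tool_pos: [0.5948, -0.1256, 0.0582]
orientation: [-3.141, 0.0, 0.381]
contact_force: [-0.4, -0.4, -0.5]
opening: 0.999
grasp_force: 0.0
```

carry_out([
  [[0, 0, -0.3, 0], [0, 0, -0.6, 0], [0, 0, -0.8, 0], [0, 0, -0.8, 0], [0, 0, -0.4, 0], [-0.03, -0.4, 0, 0], [-0.05, -0.8, 0, 0], [-0.05, -0.9, 0, 0], [-0.05, -0.9, 0, 0], [-0.05, -0.73, 0, 0], [0, 0, 0, 0], [0, 0, 0, 0]],
])

```text
t: 12.05
tool_pos: [0.5149, 0.0437, 0.2044]
orientation: [3.141, -0.001, 0.382]
contact_force: [0.1, -0.8, 0.5]
opening: 1.0
grasp_force: 0.0
```

```bash
python3 - <<'E'
from h import *
wristlook('w3')
im=cv2.imread("pics/w3.png"); h,s,v=cv2.cvtColor(im,cv2.COLOR_BGR2HSV).transpose(2,0,1).astype(int)
m=((h<22)|(h>172))&(s>150)&(v>70); m=cv2.morphologyEx(m.astype(np.uint8),cv2.MORPH_OPEN,np.ones((5,5)))
o=telemetry.get_obs()
for c,st in blobs(m,300):
    uv=st[:2]+st[2:4]/2; P=onplane("wrist",uv,.115,o); print(uv,st,P.round(4),tool_move([P[0],P[1],.057],o))
E
```

```text
12.05 [0.5149 0.0437 0.2044] [ 3.141e+00 -1.000e-03  3.820e-01] [ 0.12 -0.8   0.52] [-0.026 -0.005  0.008] q [-0.06  0.39 -0.18  1.91  0.09  0.85 -1.48] 0.9996129290566079
[471.8 188.6] [ 439  157   68   65 2107] [ 0.5909 -0.1225  0.115 ] shift [0.17 3.65 2.97]
[262.5 181.3] [256 170  16  20 220] [0.5323 0.0397 0.115 ] shift [0.29 0.2  2.97]
[469.5 189.5] [ 431  157   77   65 3930] [ 0.5895 -0.122   0.115 ] [0.15 3.61 2.95]
[241.5 196.5] [ 209  164   65   65 3321] [0.5143 0.0499 0.115 ] [ 0.03 -0.14  2.94]
```

View pics/w3.png

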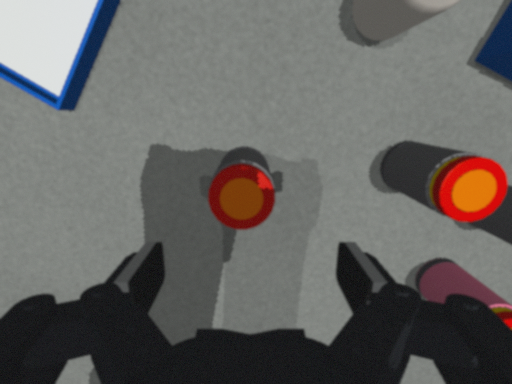

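The third canister is centred at (241,196), with the tray corner at upper left and the second canister standing at (470,190). Now grasp and weigh it.

carry_out([
  [[0.04, -0.12, 0.3, 0], [0, 0, 0.5, 0], [0, 0, 0.5, 0], [0, 0, 0.5, 0], [0, 0, 0.5, 0], [0, 0, 0.4, 0], [0, 0, 0.23, 0], [0, 0, 0, 0], [0, 0, 0, 0]],
])

```text
t: 13.0
tool_pos: [0.5149, 0.0491, 0.0574]
orientation: [3.141, -0.0, 0.38]
contact_force: [0.5, 0.1, -0.6]
opening: 1.006
grasp_force: 0.0
```

carry_out([
  [[0, 0, 0, 0], [0, 0, 0, 0], [0, 0, 0, 0], [0, 0, 0, 0], [0, 0, 0, 0], [0, 0, 0, 0], [0, 0, 0, 0], [0, 0, 0, 0]],
], fingers=0, grip_force=40)

```text
t: 13.8
tool_pos: [0.515, 0.0499, 0.0579]
orientation: [3.141, -0.002, 0.381]
contact_force: [-2.5, 1.1, 12.2]
opening: 0.698
grasp_force: 39.9
```

carry_out([
  [[0, 0, -0.15, 0], [0, 0, -0.25, 0], [0, 0, -0.4, 0], [0, 0, -0.4, 0], [0, 0, -0.2, 0], [0, 0, 0, 0], [0, 0, 0, 0], [0, 0, 0, 0], [0, 0, 0, 0]],
])

```text
t: 14.7
tool_pos: [0.514, 0.0495, 0.1261]
orientation: [-3.141, 0.001, 0.381]
contact_force: [0.4, -0.2, -7.7]
opening: 0.698
grasp_force: 44.8
```

```bash
python3 - <<'E'
from h import *
weigh()
o=telemetry.get_obs(); print(tool_move([.582,.309,o["tool_pos"][2]]))
# tray seen by wrist: inner white floor
im=viewer.capture("wrist"); cv2.imwrite("pics/w4.png",im[:,:,::-1])
E
```

```text
14.95 [ 0.06 -0.3  -7.52] [0.22 0.24 0.43] [-0.021 -0.006  0.023] [ 0.000e+00 -8.459e+01 -7.000e-01 -2.889e+01  1.000e-02  3.000e-02
 -0.000e+00] [0.5143 0.0496 0.1266] 0.6966630510761702
[ 3.18 -4.31 -0.  ]
```

It reads 7.5 N, so this is the heavy one. I'll carry it to the tray and lower it.

carry_out([
  [[0.2, -0.27, 0, 0], [0.4, -0.54, 0, 0], [0.5, -0.68, 0, 0], [0.5, -0.68, 0, 0], [0.5, -0.68, 0, 0], [0.5, -0.68, 0, 0], [0.38, -0.51, 0, 0], [0.2, -0.27, 0, 0], [0, 0, 0, 0], [0, 0, 0, 0], [0, 0, 0, 0]],
])

```text
t: 16.1
tool_pos: [0.5819, 0.3078, 0.1266]
orientation: [3.141, 0.001, 0.38]
contact_force: [-0.1, 0.5, -7.4]
opening: 0.699
grasp_force: 45.1
```

carry_out([
  [[0, 0, 0.3, 0], [0, 0, 0.3, 0], [0, 0, 0.25, 0], [0, 0, 0.15, 0], [0, 0, 0.07, 0], [0, 0, 0, 0], [0, 0, 0, 0], [0, 0, 0, 0]],
])

```text
t: 16.9
tool_pos: [0.5822, 0.3089, 0.0739]
orientation: [-3.141, -0.001, 0.381]
contact_force: [-0.7, -0.4, -7.1]
opening: 0.698
grasp_force: 45.1
```

```bash
python3 - <<'E'
from h import *
weigh(3)
cv2.imwrite("pics/s5.png",viewer.capture("side")[:,:,::-1])
E
```

```text
17.05 [ 0.3   0.05 -7.27] [0.55 0.36 0.34] [ 0.016 -0.017  0.001] [-1.0000e-02 -1.1191e+02 -8.3000e-01 -3.2370e+01  1.0000e-02  2.0000e-02
  0.0000e+00] [0.5821 0.3088 0.0737] 0.6995219136801636
```

View pics/s5.png

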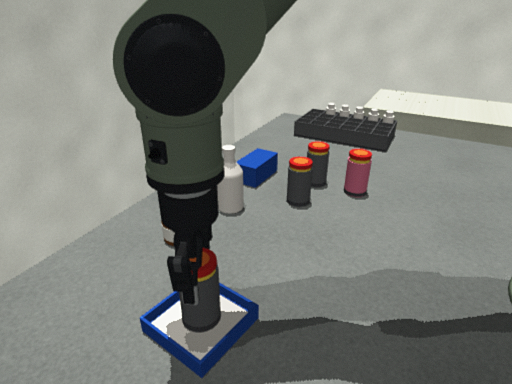

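The heavy canister, base at (200,325), hangs just above the tray floor and is central. Both empty ones are standing at (300,180) and (318,165). I'll lower the last few millimetres.

carry_out([
  [[0, 0, 0.04, 0], [0, 0, 0.03, 0], [0, 0, 0, 0], [0, 0, 0, 0], [0, 0, 0, 0]],
])

```text
t: 17.6
tool_pos: [0.5822, 0.3088, 0.0701]
orientation: [-3.142, -0.001, 0.381]
contact_force: [-0.3, 0.1, 3.6]
opening: 0.695
grasp_force: 45.6
```

carry_out([
  [[0, 0, 0, 0], [0, 0, 0, 0], [0, 0, 0, 0], [0, 0, 0, 0], [0, 0, 0, 0]],
], fingers=1)

```text
t: 18.1
tool_pos: [0.582, 0.3087, 0.0698]
orientation: [-3.142, -0.0, 0.381]
contact_force: [-0.9, 0.4, 0.5]
opening: 0.998
grasp_force: 0.0
```

carry_out([
  [[0, 0, -0.2, 0], [0, 0, -0.4, 0], [0, 0, -0.5, 0], [0, 0, -0.5, 0], [0, 0, -0.4, 0], [0, 0, -0.2, 0]],
])

```text
t: 18.7
tool_pos: [0.5826, 0.3091, 0.1825]
orientation: [-3.141, -0.003, 0.381]
contact_force: [-0.1, 0.7, -0.6]
opening: 0.999
grasp_force: 0.0
```

carry_out([
  [[0, 0, 0, 0], [0, 0, 0, 0], [0, 0, 0, 0], [0, 0, 0, 0], [0, 0, 0, 0], [0, 0, 0, 0], [0, 0, 0, 0], [0, 0, 0, 0], [0, 0, 0, 0], [0, 0, 0, 0]],
], fingers=0, grip_force=20)

```text
t: 19.7
tool_pos: [0.582, 0.3087, 0.1798]
orientation: [-3.142, -0.0, 0.381]
contact_force: [0.6, 0.0, 0.8]
opening: -0.002
grasp_force: 0.0
```

```bash
python3 - <<'E'
from h import *
o=telemetry.get_obs(); print(o["t"],o["tool_pos"],o["opening"],o["contact_force"])
im=viewer.capture("wrist"); im2=viewer.capture("side")
cv2.imwrite("pics/w6.png",np.hstack([cv2.resize(im,(400,300)),cv2.resize(im2[180:380,100:300],(300,300))])[:,:,::-1])
E
```

```text
19.7 [0.58198347 0.30869507 0.17983036] -0.0020455021156371503 [0.59413425 0.03631896 0.76977337]
```

View pics/w6.png

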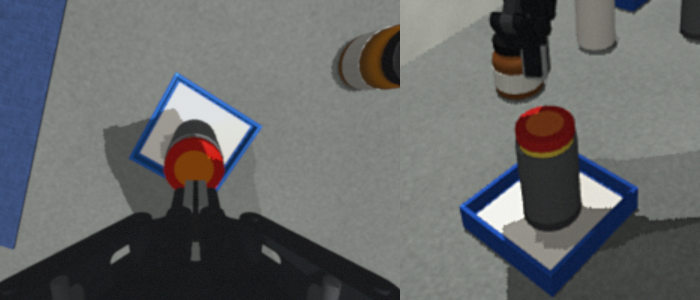

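It stands upright inside the tray with the yellow band showing, and the shut fingers are over the lid centre. Now press.

carry_out([
  [[0, 0, 0.3, 0], [0, 0, 0.4, 0], [0, 0, 0.25, 0], [0, 0, 0.06, 0], [0, 0, 0.05, 0], [0, 0, 0.05, 0], [0, 0, 0.04, 0], [0, 0, 0, 0]],
])

```text
t: 20.6
tool_pos: [0.5822, 0.3088, 0.1229]
orientation: [-3.141, -0.001, 0.381]
contact_force: [0.4, 0.5, 0.2]
opening: 0.003
grasp_force: 0.0
```

carry_out([
  [[0, 0, 0.02, 0], [0, 0, 0.02, 0], [0, 0, 0.02, 0], [0, 0, 0, 0], [0, 0, 0, 0]],
])

```text
t: 21.1
tool_pos: [0.5823, 0.3089, 0.1201]
orientation: [-3.141, -0.001, 0.381]
contact_force: [-1.4, -1.5, 8.6]
opening: 0.002
grasp_force: 3.9
```

carry_out([
  [[0, 0, 0.02, 0], [0, 0, 0.02, 0], [0, 0, 0, 0], [0, 0, 0, 0]],
])

```text
t: 21.5
tool_pos: [0.583, 0.3093, 0.1199]
orientation: [-3.141, -0.003, 0.381]
contact_force: [-6.9, -3.8, 30.0]
opening: 0.0
grasp_force: 15.0
```

carry_out([
  [[0, 0, 0.02, 0], [0, 0, 0.02, 0], [0, 0, 0, 0], [0, 0, 0, 0]],
])

```text
t: 21.9
tool_pos: [0.5839, 0.3097, 0.1198]
orientation: [-3.141, -0.006, 0.38]
contact_force: [-10.8, -6.4, 51.6]
opening: 0.0
grasp_force: 25.8
```

Stopped hard at 0.1198 m, which is home (expected 0.120). I'll back off and check.

carry_out([
  [[0, 0, -0.1, 0], [0, 0, -0.3, 0], [0, 0, -0.6, 0], [0, 0, -0.8, 0], [0, 0, -0.8, 0], [0, 0, -0.5, 0], [0, 0, 0, 0], [0, 0, 0, 0]],
])

```text
t: 22.7
tool_pos: [0.582, 0.3087, 0.271]
orientation: [-3.141, -0.001, 0.381]
contact_force: [-0.2, -0.7, 0.6]
opening: 0.002
grasp_force: 0.0
```

```bash
python3 - <<'E'
from h import *
im=viewer.capture("scene"); im2=viewer.capture("side")
cv2.imwrite("pics/f7.png",np.hstack([cv2.resize(im[100:340,90:390],(400,320)),cv2.resize(im2[130:390,120:380],(320,320))])[:,:,::-1])
E
```

```text
(no output)
```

View pics/f7.png

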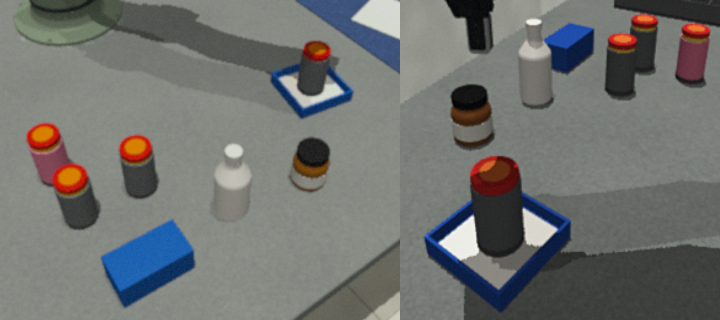

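The heavy canister stands in the tray at (497,205) in the right half of the picture, with no yellow band showing. The two empty ones and the other objects are standing where they were.

```bash
python3 -c "
from plant import order
print(order.close_job())"
```

```text
the job is handed in; nothing more can be done
None
```

The heavy canister (7.5 N against about 2 N for the others) is standing in the blue tray with its lid pressed fully home, the two empty ones are upright on the bench, the last pictures show nothing else disturbed, and the job is handed in at about 23 s.

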